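Sort out three containers on the wrong drip trays beside the polishing machine

TASK

Three containers on the polishing bench were put back on the wrong steel trays. Put the bottle on the round tray, the jar on the square tray and the specimen case on the oblong tray with its long side along the tray's long side, each standing upright in the middle of its tray; a tray takes only one container, so stand one of them upright on the empty cork mat and let go of it before you move the others. Keep the containers upright all the time and do not shift the beaker, the loupe or the mounted specimen that stand among them.

Things in the scene. Friction and masses are not known exactly. Their poses are not given: they have to be found in the camera images.
- bottle_center (a point): Loose capped round dosing bottle, white plastic with grey cap, upright: body 42 mm in diameter up to 62 mm above its foot, then a shoulder and a 26 mm cap that narrows towards the tip; 92 mm tall in all, about 0.12 kg. The point is on its axis half-way up (46 mm above its foot); z is up. At the start it stands on the square tray.
- jar_center (a point): Loose squat round jar of amber glass with a black lid: 56 mm in diameter (lid 55 mm), 58 mm tall, about 0.16 kg. The point is on its axis half-way up (29 mm above its foot); z is up. At the start it stands on the oblong tray.
- case_center (a point): Loose shut rectangular specimen case of grey plastic with a white lid part: 70 mm long (its x), 42 mm wide (its y), 50 mm tall, about 0.15 kg; the lid does not open. The point is at its centre (25 mm above its underside). At the start it stands on the round tray.
- tray_round: Round steel drip tray fixed to the bench, 108 mm outer diameter, rim 7 mm high and 3 mm thick, floor 3 mm thick. Origin: centre of its underside, on the bench. The bottle belongs here.
- tray_square: Square steel drip tray fixed to the bench, 100 x 100 mm outside, rim 7 mm high and 3 mm thick, floor 3 mm thick. Origin: centre of its underside, on the bench; x and y along its sides. The jar belongs here.
- tray_oblong: Oblong steel drip tray fixed to the bench, 120 mm long (its x) by 84 mm wide (its y) outside, rim 7 mm high and 3 mm thick, floor 3 mm thick. Origin: centre of its underside, on the bench. The specimen case belongs here, its x along the tray's x, either way round.
- cork_mat: Flat square cork mat fixed to the bench, 100 x 100 mm, 3 mm thick, without a rim, empty at the start: the free spot. Origin: centre of its underside.
- beaker_center (a point): Bystander: loose small clear glass beaker, 48 mm across its rim, 60 mm tall, among the trays. The point is at its centre, 30 mm above the bench. Leave it where it is.
- loupe_center (a point): Bystander: loose silver metal loupe, a waisted cylinder, standing on the bench, 36 mm in diameter, 37 mm tall. The point is on its axis 18 mm above the bench. Leave it where it is.
- specimen_center (a point): Bystander: loose mounted metal specimen, a dark brown disc with a metal dot on top, 30 mm in diameter and 16 mm thick lying flat between the trays. The point is at its centre, 8 mm above the bench. Leave it where it is.
Things that resemble listed ones, but are neither listed nor needed, are in the scene too. Leave any pink look-alike of the part that bears bottle_center alone. What is shaped like the part that bears jar_center but yellow is not meant.

How it is judged:
By the outcome, as a careful person would: the job done as asked, in the order asked, and still so for the second after the job is handed in, with the robot touching nothing.
It also fails if it takes over 109 s, if anything falls off the work surface, if the arm or the gripper's body presses on something with over 40 N, if the wrist force passes 120 N, or if a joint passes its speed limit or range.

ROBOT

A 6-joint arm with a two-finger parallel gripper is mounted at the origin on the work surface. World frame = base frame: x ahead of the robot, y to its left, z up, the work surface at z = 0. Lengths are in m, angles in rad, forces in N, time in s.
With the tool pointing down it reaches from about 0.25 to 0.775 m from the base axis. Payload 4 kg.
Tool frame: the origin (TCP) lies on the centre line of the jaws, within the pads' length; the fingertips stand 14 mm ahead of it and the grasp point (between the pads) lies 5 mm behind it; z points along the fingers, y is the line along which they close (so a half turn about z gives the same grasp; the last joint's range is limited). The gripper opens to 94 mm and grips with 3 to 60 N. Pads are 16 mm wide; open, the fingers measure 119 mm over their backs; the gripper's body (75 mm by 177 mm) begins 78 mm behind the grasp point.
Start: joints at [1.108, 0.087, 1.371, -0, 1.684, -0.103], TCP at [0.194, 0.515, 0.22] pointing down, gripper open.
Joint ranges: [-3.1, 3.1], [-0.76, 2.03], [0.27, 2.55], [-1.08, 4.22], [0.17, 2.65], [-2.57, 2.57]. Speed limits (rad/s): [2.79, 2.79, 3.14, 3.14, 3.14, 3.14].

INTERFACE

Orientations are given as a rotation vector (axis times angle).
In Python, from plant import arm, snapshot, camera_model, workorder gives the robot as it stands.
- The arm moves only by the tool play_rows, never from a script. Its argument "targets" is a list of rows, each a list of 6 numbers: the shift along the tool's x, y, z in mm, then the turn, a rotation vector about the tool's x, y, z in rad. A call has 1 to 12 rows; each row is the pose to reach, as a shift and turn from the pose commanded when the call began, along the tool's axes at that moment; what a row does not reach only later rows make up. A row lasts 1/12 s, in which the tool goes at most 41.7 mm and 7.16 degrees, less where a joint would pass 70% of its speed; a pose out of reach is approached as far as the arm can. A call with a gripper value outside its range is refused whole. "fingers" is the finger opening in mm, from 0 to 94, set as the call begins (left out, the last holds). The fingers move at their own pace and stop on an object; "squeeze" is the grip in N (left out, the last holds). Time passes only in rows, so rows that repeat a pose let the fingers close. It gives the time, the measured TCP pose, the force, the opening and the grip force at its end, in the units of the state.
- arm.read_state(): the state, without advancing time (a new reading comes with each control period).
- snapshot(name): name is "scene" or "side" or "wrist"; returns (picture, depth): 400x640x3 uint8, red, green, blue; 400x640 float32, m along the optical axis (not along the pixel's ray), 0 where there is no reading.
- camera_model(name): a dict with "intrinsics" (3x3 intrinsics, pixels), "origin" and "rotation" of the camera in the world; the wrist camera has in their place "T_tool_cam" (4x4, takes a point from camera to tool coordinates, whose origin is the TCP and whose axes are the flange's). Camera axes: x right, y down, z forward; pixel columns grow to the right and rows downward; lengths in m; the calibration is good to about 2 mm. A picture is of the moment at which its call begins: read the wrist's pose just before it. camera_model takes no time and is no camera call.
- workorder.hand_in(): hands the job in; it is judged then, once.
The state is a dict: "time_s": time; "joints": joint angles; "joint_vel": joint speeds; "effort": joint torques, N m; "eef_pos": TCP position; "tcp_rot": TCP orientation; "force": force on the tool from outside, world axes, zero at the start; "moment": the same for the moment, N m; "width": opening from 0.0 (shut) to 1.0 (fully open); "grip_force": force on a finger pad.
Only numpy, scipy, OpenCV 4.12 (cv2) and the standard library are available. Lean on these libraries where they do the work, as an engineer would, in place of code of your own. Each camera call takes 0.05 s, during which the arm holds its last target. There are 200 camera calls.

## Working session

There is one attempt and no reset: what is moved stays moved. The work goes in short steps, Python scripts to look and compute and a tool call to move; the robot and the scene stay as the last step left them, time stands still between calls to the robot, and variables do not carry over. Pictures are saved under pics/ and viewed, at most 14 in all, crops included, and the job is handed in when it is done.

Besides the shell and the picture viewer there is one more tool, called after ">>>" in YAML: its name, and indented under it one key for each argument. play_rows: Moves the arm, as the interface text tells. Its arguments: {"type":"object","properties":{"targets":{"type":"array","items":{"type":"array","items":{"type":"number"}}},"fingers":{"type":"number"},"squeeze":{"type":"number"}},"required":["targets"]}

```bash
mkdir -p pics; ls
cat > h.py <<'E'
import numpy as np, cv2
from plant import arm, snapshot, camera_model, workorder
from scipy.spatial.transform import Rotation as R
def snap(n):
    s=arm.read_state(); rgb,d=snapshot(n); return s,rgb,d
def cam(n,s):
    m=camera_model(n); K=np.array(m["intrinsics"])
    if n=="wrist":
        T=np.eye(4); T[:3,:3]=R.from_rotvec(s["tcp_rot"]).as_matrix(); T[:3,3]=s["eef_pos"]
        T=T@np.array(m["T_tool_cam"])
    else:
        T=np.eye(4); T[:3,:3]=np.array(m["rotation"]); T[:3,3]=m["origin"]
    return K,T
def cloud(n,s,d):
    K,T=cam(n,s); v,u=np.indices(d.shape)
    p=np.stack([(u-K[0,2])*d/K[0,0],(v-K[1,2])*d/K[1,1],d],-1)
    return p@T[:3,:3].T+T[:3,3]
def save(n,rgb): cv2.imwrite("pics/"+n,rgb[:,:,::-1])
E
python3 - <<'E'
from h import *
for n in ("scene","side","wrist"):
    s,rgb,d=snap(n); save(n+"0.png",rgb); np.savez("pics/"+n+"0.npz",rgb=rgb,d=d,P=cloud(n,s,d))
    K,T=cam(n,s); print(n,T[:3,3],T[:3,2],K[0,0])
print(s)
E
```

```text
pics
scene [ 1.09631591 -0.31740538  0.54274527] [0.56219299 0.56219299 0.56219299] 394.27560275252597
side [ 0.10019685 -0.54653658  0.48544087] [-0.36468669 -0.36468669 -0.36468669] 399.4710262754291
wrist [0.12589929 0.54011552 0.38398007] [ 0.23047309 -0.08833588 -0.96906085] 315.33016854585213
{'time_s': 0.1, 'joints': array([ 1.10793193e+00,  8.78891536e-02,  1.37209448e+00,  1.03015504e-05,
        1.68358184e+00, -1.03091145e-01]), 'joint_vel': array([ 0.00122007, -0.00262715, -0.00331657,  0.00021852,  0.00034476,
       -0.00030745]), 'effort': array([ 2.22388393e-03, -3.41251624e+01, -3.03300834e+01,  7.19511160e-02,
        3.04850831e-02, -1.17139321e-04]), 'eef_pos': array([0.19342446, 0.51437534, 0.21842116]), 'tcp_rot': array([-5.61985223e-01, -3.09034718e+00,  2.97062762e-03]), 'force': array([-0.55491869,  0.1094151 , -0.01526578]), 'moment': array([-0.00400853, -0.00432978,  0.01511059]), 'grip_force': 0.0, 'width': 0.9996056713217022}
```

View pics/scene0.png

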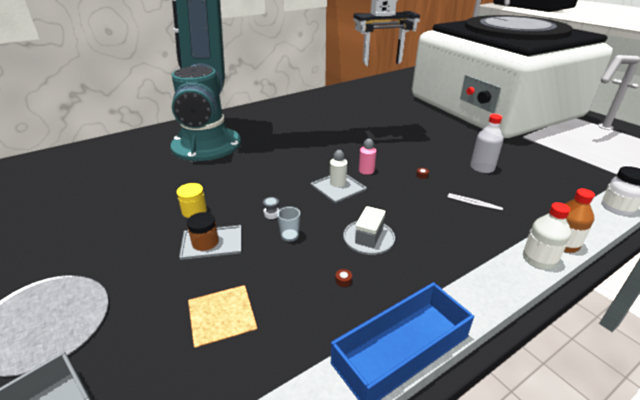

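View pics/side0.png

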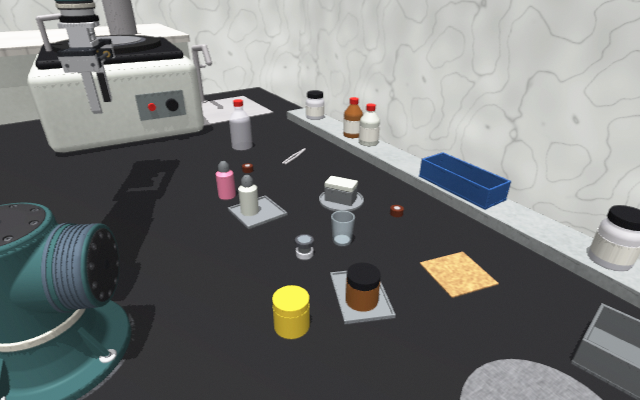

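Scene picture: the white bottle is at (338,170) on the square tray, with a pink look-alike at (368,157). The amber jar is at (203,232) on the oblong tray, with a yellow look-alike at (191,200). The case is at (370,228) on the round tray and the mat at (222,315). The beaker is at (289,224), the loupe at (271,208) and the specimen disc at (344,277), with another disc at (423,173). The side view agrees. The printed "rotation" is not a 3x3 matrix, so I'll check that next.

```bash
sed -i 's/T\[:3,:3\]=np.array(m\["rotation"\])/r=np.array(m["rotation"]); T[:3,:3]=r if r.shape==(3,3) else R.from_rotvec(r).as_matrix() if r.size==3 else R.from_quat(r).as_matrix()/' h.py
python3 - <<'E'
from h import *
print(camera_model("scene"),camera_model("side")["rotation"])
st=arm.read_state()
for n,pts in (("scene",dict(bench=(260,330),mat=(222,315),bottletip=(338,154),jartop=(202,222),casetop=(371,217),spec=(344,274),spec2=(423,171),loupe=(271,203),beaker=(289,224),square=(325,187),base=(205,150))),("side",dict(bench=(360,250),mat=(459,273),bottletip=(247,180),jartop=(363,275),casetop=(341,183),spec=(397,209),loupe=(304,241)))):
    f=np.load(f"pics/{n}0.npz"); P=cloud(n,st,f["d"])
    for k,(u,v) in pts.items(): print(n,k,P[v,u].round(3))
    rgb=f["rgb"]
    if n=="scene": save("crop1.png",cv2.resize(rgb[130:350,170:440],None,fx=2.7,fy=2.7,interpolation=cv2.INTER_CUBIC))
E
```

```text
{'intrinsics': array([[394.27560275,   0.        , 315.3217512 ],
       [  0.        , 394.27560275, 198.37176785],
       [  0.        ,   0.        ,   1.        ]]), 'origin': array([ 1.09631591, -0.31740538,  0.54274527]), 'rotation': array([-1.96212635, -1.05479621,  0.56219299])} [-2.02323648  0.61185579 -0.36468669]
scene bench [ 0.7   -0.169 -0.001]
scene mat [ 0.641 -0.21   0.003]
scene bottletip [0.411 0.197 0.089]
scene jartop [ 0.45  -0.166  0.06 ]
scene casetop [0.616 0.133 0.052]
scene spec [0.689 0.011 0.017]
scene spec2 [0.503 0.408 0.016]
scene loupe [ 0.438 -0.006  0.037]
scene beaker [ 0.54  -0.018  0.049]
scene square [0.405 0.163 0.002]
scene base [ 0.068 -0.026  0.016]
side bench [ 0.534 -0.054 -0.001]
side mat [ 0.639 -0.214  0.003]
side bottletip [0.407 0.192 0.088]
side jartop [ 0.44  -0.172  0.061]
side casetop [0.614 0.123 0.052]
side spec [0.687 0.003 0.017]
side loupe [ 0.428 -0.01   0.036]
```

View pics/crop1.png

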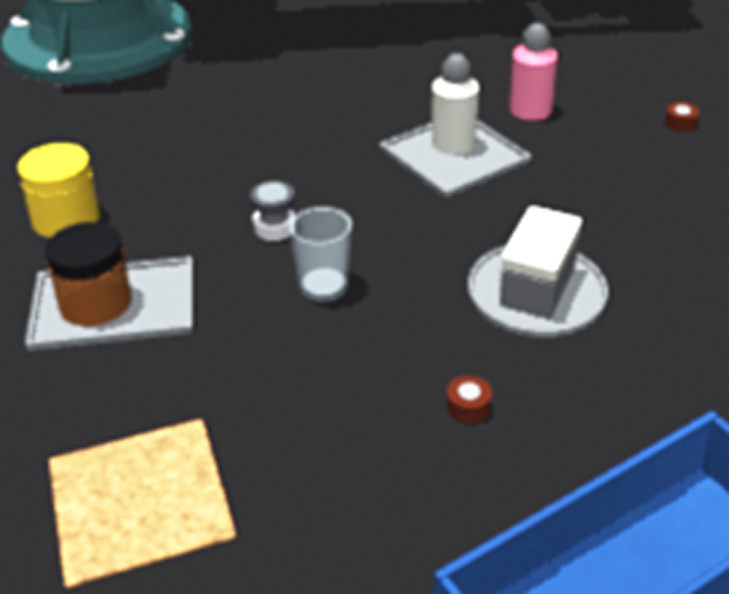

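View pics/wrist0.png

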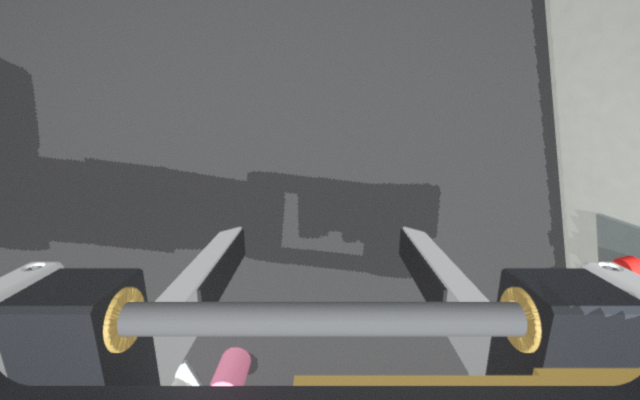

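```bash
cat > fit.py <<'E'
from h import *
st=arm.read_state()
A=[]
for n in ("scene","side"):
    f=np.load(f"pics/{n}0.npz"); P=cloud(n,st,f["d"]); ok=(f["d"]>0)&(P[...,0]>.3)&(P[...,0]<.8)&(abs(P[...,1])<.4)
    A.append((n,P[ok],f["rgb"][ok].astype(int)))
def sel(P,c,r,z0,z1): return P[(np.hypot(P[:,0]-c[0],P[:,1]-c[1])<r)&(P[:,2]>z0)&(P[:,2]<z1)]
def rect(p):
    (c,w,a)=cv2.minAreaRect((p[:,:2]*1000).astype(np.float32)); return f"c=({c[0]:.0f},{c[1]:.0f}) wh=({w[0]:.0f},{w[1]:.0f}) ang={a:.1f}"
def circ(p):
    c,r=cv2.minEnclosingCircle((p[:,:2]*1000).astype(np.float32)); return f"c=({c[0]:.0f},{c[1]:.0f}) r={r:.0f} z={np.median(p[:,2]):.3f}"
for n,P,C in A+[("both",np.vstack([a[1] for a in A]),np.vstack([a[2] for a in A]))]:
    print(n)
    lum=C.sum(1); sat=C.max(1)-C.min(1)
    g=P[(lum>300)&(sat<60)]
    for k,c,r,z0,z1,f,Q in (("jar",(.447,-.168),.05,.056,.07,circ,P),("bottle",(.41,.195),.03,.03,.058,circ,g),("cap",(.41,.195),.03,.082,.1,circ,P),
      ("case",(.615,.128),.06,.048,.06,rect,P),("round",(.615,.128),.07,.001,.012,circ,g),("square",(.41,.19),.08,.001,.012,rect,g),
      ("oblong",(.45,-.16),.085,.001,.012,rect,g),("mat",(.64,-.21),.09,.001,.012,rect,P[sat>50]),
      ("loupe",(.433,-.008),.035,.03,.045,circ,P),("spec",(.688,.007),.03,.012,.03,circ,P),("beaker",(.52,-.015),.045,.05,.07,circ,P),
      ("yellow",(.37,-.16),.06,.05,.08,circ,P[(C[:,0]>120)&(C[:,2]<60)&(C[:,1]>100)]),("pink",(.37,.25),.06,.03,.058,circ,P[(C[:,0]-C[:,1]>60)])):
        p=sel(Q,c,r,z0,z1)
        if len(p)>4: print(" ",k,len(p),f(p))
E
python3 fit.py
```

```text
scene
  jar 408 c=(442,-167) r=29 z=0.060
  bottle 167 c=(410,199) r=21 z=0.044
  cap 67 c=(411,198) r=12 z=0.089
  case 454 c=(618,131) wh=(43,72) ang=34.0
  round 743 c=(620,132) r=57 z=0.003
  square 700 c=(419,191) wh=(109,102) ang=2.9
  oblong 1010 c=(446,-154) wh=(122,95) ang=67.6
  mat 2743 c=(636,-209) wh=(102,104) ang=76.7
  loupe 148 c=(429,-3) r=19 z=0.036
  spec 173 c=(689,10) r=16 z=0.016
  beaker 203 c=(520,-7) r=25 z=0.056
  yellow 61 c=(322,-148) r=27 z=0.053
  pink 78 c=(398,290) r=15 z=0.045
side
  jar 657 c=(445,-168) r=29 z=0.061
  bottle 195 c=(408,196) r=20 z=0.044
  cap 77 c=(409,199) r=12 z=0.089
  case 285 c=(618,130) wh=(43,71) ang=33.1
  round 366 c=(617,125) r=55 z=0.004
  square 830 c=(427,191) wh=(107,104) ang=3.6
  oblong 1192 c=(452,-156) wh=(124,88) ang=65.5
  mat 1921 c=(639,-211) wh=(103,103) ang=76.5
  loupe 197 c=(431,-3) r=19 z=0.036
  spec 87 c=(690,9) r=16 z=0.016
  beaker 216 c=(521,-8) r=25 z=0.056
  yellow 41 c=(326,-169) r=15 z=0.053
  pink 160 c=(394,298) r=19 z=0.044
both
  jar 1065 c=(443,-166) r=30 z=0.061
  bottle 362 c=(409,198) r=22 z=0.044
  cap 144 c=(410,200) r=13 z=0.089
  case 739 c=(617,131) wh=(43,72) ang=34.2
  round 1109 c=(615,129) r=59 z=0.003
  square 1530 c=(422,191) wh=(115,104) ang=3.8
  oblong 2202 c=(448,-154) wh=(125,98) ang=67.7
  mat 4664 c=(637,-210) wh=(103,107) ang=76.7
  loupe 345 c=(430,-4) r=20 z=0.036
  spec 260 c=(689,10) r=16 z=0.016
  beaker 419 c=(520,-6) r=25 z=0.056
  yellow 102 c=(322,-149) r=27 z=0.053
  pink 238 c=(395,297) r=20 z=0.045
```

```bash
cat >> h.py <<'E'
def row(x,y,z,yaw,s=None):
    """row to bring TCP to x,y,z (mm, world), tool pointing down with tool y at yaw deg"""
    s=s or arm.read_state(); R0=R.from_rotvec(s["tcp_rot"]); a=np.radians(yaw)
    Y=np.array([np.cos(a),np.sin(a),0]);Z=np.array([0,0,-1.]);X=np.cross(Y,Z)
    d=R0.inv().apply(np.array([x,y,z])-np.array(s["eef_pos"])*1000)
    t=(R0.inv()*R.from_matrix(np.c_[X,Y,Z])).as_rotvec()
    return d.round(1).tolist()+t.round(3).tolist()
def st():
    s=arm.read_state(); Y=R.from_rotvec(s["tcp_rot"]).as_matrix()[:,1]
    print("t",round(s["time_s"],2),"pos",(s["eef_pos"]*1000).round(1),"yaw",np.degrees(np.arctan2(Y[1],Y[0])).round(1),"w",round(s["width"]*94,1),"grip",round(s["grip_force"],1),"F",s["force"].round(1)); return s
E
python3 -c "
from h import *
st();print(row(443,-167,220,-20))"
```

```text
t 0.15 pos [193.5 514.4 218.6] yaw 69.4 w 93.6 grip 0.0 F [0.2 0.9 0.2]
[-473.5, -549.9, -0.6, -0.001, 0.001, 1.56]
```

>>> play_rows:
  targets:
    - [-473.5,-550,0,0,0,1.56]
    - [-473.5,-550,0,0,0,1.56]
    - [-473.5,-550,0,0,0,1.56]
    - [-473.5,-550,0,0,0,1.56]
    - [-473.5,-550,0,0,0,1.56]
    - [-473.5,-550,0,0,0,1.56]
    - [-473.5,-550,0,0,0,1.56]
    - [-473.5,-550,0,0,0,1.56]
    - [-473.5,-550,0,0,0,1.56]
    - [-473.5,-550,0,0,0,1.56]
    - [-473.5,-550,0,0,0,1.56]
    - [-473.5,-550,0,0,0,1.56]

```text
time_s: 1.15
eef_pos: [0.3655, 0.0433, 0.2195]
tcp_rot: [2.524, 1.87, 0.001]
force: [0.4, -0.1, -0.3]
width: 1.0
grip_force: 0.0
```

```bash
python3 -c "
from h import *
st();print(row(443,-167,220,-20))"
```

```text
t 1.15 pos [365.5  43.3 219.5] yaw -16.9 w 94.0 grip 0.0 F [ 0.4 -0.1 -0.3]
[-178.7, 135.3, -0.5, 0.001, -0.001, 0.054]
```

>>> play_rows:
  targets:
    - [-178.7,135.3,0,0,0,0.054]
    - [-178.7,135.3,0,0,0,0.054]
    - [-178.7,135.3,0,0,0,0.054]
    - [-178.7,135.3,0,0,0,0.054]
    - [-178.7,135.3,0,0,0,0.054]
    - [-178.7,135.3,0,0,0,0.054]
    - [-178.7,135.3,0,0,0,0.054]
    - [-178.7,135.3,0,0,0,0.054]
    - [-178.7,135.3,0,0,0,0.054]

```text
time_s: 1.9
eef_pos: [0.444, -0.1633, 0.2193]
tcp_rot: [-2.566, -1.81, -0.0]
force: [0.6, 0.0, 1.1]
width: 1.0
grip_force: 0.0
```

```bash
python3 -c "
from h import *
st();s,rgb,d=snap('wrist');save('w1.png',rgb);np.savez('pics/w1.npz',rgb=rgb,d=d,P=cloud('wrist',s,d))
P=cloud('wrist',s,d)
m=(P[...,2]>.055)&(P[...,2]<.07)&(np.hypot(P[...,0]-.443,P[...,1]+.167)<.05)
print(m.sum(),cv2.minEnclosingCircle((P[m][:,:2]*1000).astype(np.float32)),np.median(P[m][:,2]))
print(row(443,-167,220,-20))"
```

```text
t 1.9 pos [ 444.  -163.3  219.3] yaw -19.6 w 94.0 grip 0.0 F [0.6 0.  1.1]
2100 ((441.6328430175781, -166.5703125), 27.634061813354492) 0.06135269908425503
[-4.1, 0.4, -0.5, -0.0, -0.001, 0.008]
```

View pics/w1.png

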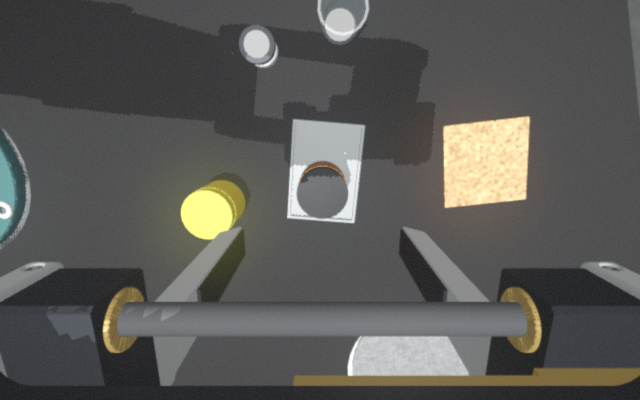

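The wrist view shows the jar lid centred at about (322,192). The oblong tray's corners are at about (293,120), (365,125), (354,222) and (287,217). The mat's corners are at about (443,127), (529,117), (527,200) and (446,208). The yellow jar is at (213,210).

```bash
cat >> h.py <<'E'
def px(n,s,uv,z):
    K,T=cam(n,s); uv=np.atleast_2d(uv).astype(float)
    r=np.c_[uv,np.ones(len(uv))]@np.linalg.inv(K).T@T[:3,:3].T
    return (T[:3,3]+r*((z-T[2,3])/r[:,2])[:,None])*1000
def quad(n,s,uv,z):
    p=px(n,s,uv,z)[:,:2]; a=(p[1]-p[0]+p[2]-p[3])/2; b=(p[3]-p[0]+p[2]-p[1])/2
    f=lambda v:(np.linalg.norm(v).round(1),np.degrees(np.arctan2(v[1],v[0])).round(1)%180)
    print("centre",p.mean(0).round(1),f(a),f(b))
E
python3 - <<'E'
from h import *
s=st()
quad("wrist",s,[(293,120),(365,125),(354,222),(287,217)],.007)
quad("wrist",s,[(443,127),(529,117),(527,200),(446,208)],.003)
f=np.load("pics/w1.npz"); c=f["rgb"].astype(int); P=f["P"]; lum=c.sum(2)
m=(lum>430)&(c.max(2)-c.min(2)<40)&(P[...,2]<.02)&(P[...,2]>-.01)&(np.hypot(P[...,0]-.446,P[...,1]+.157)<.09)
print(m.sum()); pts=P[m][:,:2]*1000; print(cv2.minAreaRect(pts.astype(np.float32)))
m=(c.max(2)-c.min(2)>50)&(abs(P[...,2])<.02)&(np.hypot(P[...,0]-.637,P[...,1]+.21)<.09)
print(cv2.minAreaRect((P[m][:,:2]*1000).astype(np.float32)))
print(row(442,-167,100,-20),row(442,-167,30,-20))
E
```

```text
t 1.95 pos [ 444.  -163.   219.5] yaw -19.6 w 94.0 grip 0.0 F [ 0.2 -0.4 -0.7]
centre [ 449.7 -155. ] (np.float64(84.3), np.float64(156.3)) (np.float64(118.8), np.float64(65.6))
centre [ 637.8 -211.3] (np.float64(100.5), np.float64(166.7)) (np.float64(100.7), np.float64(78.2))
4537
((448.70660400390625, -156.62954711914062), (123.298583984375, 87.232421875), 65.76117706298828)
((637.7985229492188, -210.57159423828125), (102.43327331542969, 104.0001220703125), 76.98815155029297)
[-4.5, -0.5, 119.5, -0.0, -0.001, 0.008] [-4.5, -0.5, 189.5, -0.0, -0.001, 0.008]
```

>>> play_rows:
  targets:
    - [-4.5,-0.5,40,0,0,0.008]
    - [-4.5,-0.5,80,0,0,0.008]
    - [-4.5,-0.5,115,0,0,0.008]
    - [-4.5,-0.5,145,0,0,0.008]
    - [-4.5,-0.5,165,0,0,0.008]
    - [-4.5,-0.5,180,0,0,0.008]
    - [-4.5,-0.5,188,0,0,0.008]
    - [-4.5,-0.5,188,0,0,0.008]
    - [-4.5,-0.5,188,0,0,0.008]

```text
time_s: 2.7
eef_pos: [0.4427, -0.1679, 0.0322]
tcp_rot: [2.573, 1.801, 0.001]
force: [-0.3, -0.1, 0.4]
width: 0.998
grip_force: 0.0
```

>>> play_rows:
  targets:
    - [0,0,0,0,0,0]
    - [0,0,0,0,0,0]
    - [0,0,0,0,0,0]
    - [0,0,0,0,0,0]
    - [0,0,0,0,0,0]
    - [0,0,0,0,0,0]
    - [0,0,0,0,0,0]
    - [0,0,0,0,0,0]
    - [0,0,0,0,0,0]
  fingers: 45
  squeeze: 15

```text
time_s: 3.45
eef_pos: [0.4424, -0.1687, 0.0317]
tcp_rot: [2.575, 1.799, 0.0]
force: [-0.0, -0.0, 1.6]
width: 0.592
grip_force: 15.0
```

```bash
python3 -c "
from h import *
st();print(row(638,-211,120,-20))"
```

```text
t 3.45 pos [ 442.4 -168.7   31.7] yaw -20.1 w 55.7 grip 15.0 F [-0.  -0.   1.6]
[27.6, 198.2, -88.3, 0.0, 0.0, -0.002]
```

>>> play_rows:
  targets:
    - [0,0,-10,0,0,0]
    - [0,0,-30,0,0,0]
    - [0,10,-50,0,0,0]
    - [5,35,-60,0,0,0]
    - [10,70,-60,0,0,0]
    - [15,105,-60,0,0,0]
    - [20,140,-60,0,0,0]
    - [24,170,-60,0,0,0]
    - [27,190,-60,0,0,0]
    - [27.6,198.2,-50,0,0,0]
    - [27.6,198.2,-35,0,0,0]
    - [27.6,198.2,-20,0,0,0]

```text
time_s: 4.45
eef_pos: [0.6379, -0.2109, 0.0505]
tcp_rot: [-2.575, -1.799, 0.001]
force: [0.3, 0.7, -1.2]
width: 0.594
grip_force: 15.0
```

```bash
python3 -c "
from h import *
st();print(row(638,-211,33,-20))"
```

```text
t 4.45 pos [ 637.9 -210.9   50.5] yaw -20.1 w 55.9 grip 15.0 F [ 0.3  0.7 -1.2]
[-0.1, 0.1, 17.5, -0.001, 0.0, -0.002]
```

>>> play_rows:
  targets:
    - [0,0,8,0,0,0]
    - [0,0,14,0,0,0]
    - [0,0,17,0,0,0]
    - [0,0,18.5,0,0,0]
    - [0,0,18.5,0,0,0]
    - [0,0,18.5,0,0,0]
    - [0,0,18.5,0,0,0]

```text
time_s: 5.03
eef_pos: [0.6385, -0.2111, 0.0341]
tcp_rot: [2.574, 1.799, 0.002]
force: [0.2, 0.1, -1.7]
width: 0.589
grip_force: 15.0
```

>>> play_rows:
  targets:
    - [0,0,0,0,0,0]
    - [0,0,0,0,0,0]
    - [0,0,0,0,0,0]
    - [0,0,0,0,0,0]
    - [0,0,0,0,0,0]
    - [0,0,0,0,0,0]
  fingers: 80

```text
time_s: 5.53
eef_pos: [0.638, -0.2109, 0.0331]
tcp_rot: [2.575, 1.799, 0.0]
force: [-0.2, -0.0, 0.3]
width: 0.849
grip_force: 0.0
```

>>> play_rows:
  targets:
    - [0,0,-30,0,0,0]
    - [0,0,-70,0,0,0]
    - [0,0,-110,0,0,0]
    - [0,0,-150,0,0,0]
    - [0,0,-180,0,0,0]
    - [0,0,-188,0,0,0]
    - [0,0,-188,0,0,0]

```text
time_s: 6.12
eef_pos: [0.6394, -0.2114, 0.2255]
tcp_rot: [2.57, 1.796, 0.007]
force: [-0.2, -0.0, -0.2]
width: 0.85
grip_force: 0.0
```

```bash
python3 -c "
from h import *
s,rgb,d=snap('wrist');st();P=cloud('wrist',s,d)
m=(P[...,2]>.052)&(P[...,2]<.07)&(np.hypot(P[...,0]-.638,P[...,1]+.211)<.05)
print(m.sum(),cv2.minEnclosingCircle((P[m][:,:2]*1000).astype(np.float32)),P[m][:,2].min(),P[m][:,2].max())
print(row(617,130,220,33.5))"
```

```text
t 6.17 pos [ 638.4 -211.   221.9] yaw -20.1 w 80.1 grip 0.0 F [-0.3  0.  -1. ]
2067 ((638.3912963867188, -209.20663452148438), 27.626596450805664) 0.05218477559926882 0.06408069346491169
[312.9, -137.3, 1.5, 0.002, 0.001, -0.936]
```

>>> play_rows:
  targets:
    - [313,-137,0,0,0,-0.936]
    - [313,-137,0,0,0,-0.936]
    - [313,-137,0,0,0,-0.936]
    - [313,-137,0,0,0,-0.936]
    - [313,-137,0,0,0,-0.936]
    - [313,-137,0,0,0,-0.936]
    - [313,-137,0,0,0,-0.936]
    - [313,-137,0,0,0,-0.936]
    - [313,-137,0,0,0,-0.936]
    - [313,-137,0,0,0,-0.936]
    - [313,-137,0,0,0,-0.936]
    - [313,-137,0,0,0,-0.936]

```text
time_s: 7.17
eef_pos: [0.6166, 0.1285, 0.2191]
tcp_rot: [-1.488, -2.764, 0.004]
force: [-0.4, -1.1, -0.1]
width: 0.851
grip_force: 0.0
```

```bash
python3 -c "
from h import *
s,rgb,d=snap('wrist');st();P=cloud('wrist',s,d);save('w2.png',rgb);np.savez('pics/w2.npz',rgb=rgb,d=d,P=P,r=s['tcp_rot'],p=s['eef_pos'])
m=(P[...,2]>.047)&(P[...,2]<.06)&(np.hypot(P[...,0]-.617,P[...,1]-.13)<.06)
print(m.sum(),cv2.minAreaRect((P[m][:,:2]*1000).astype(np.float32)))
print(row(617,130,220,33.5))"
```

```text
t 7.22 pos [616.8 128.2 219.6] yaw 33.4 w 79.8 grip 0.0 F [-0.6  0.4 -0.5]
2489 ((617.1014404296875, 131.01776123046875), (41.68708801269531, 69.51176452636719), 32.852638244628906)
[1.4, 1.1, -0.4, -0.002, -0.0, -0.002]
```

View pics/w2.png

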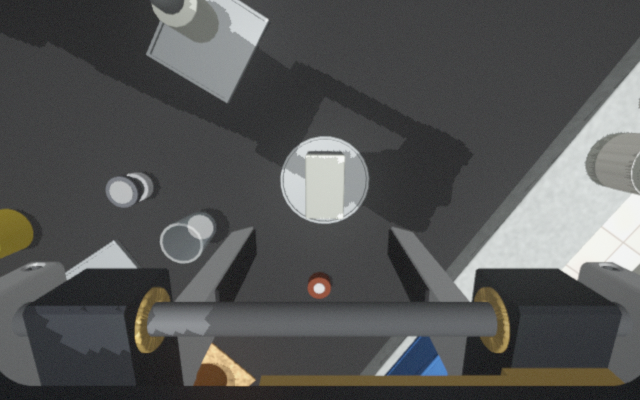

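The wrist view shows the case top at (325,188). The round tray's rim spans u 281–369 and v 136–224, so its centre is about (325,180). The beaker is at (187,240) and the specimen at (319,288), both clear of the fingers.

```bash
python3 -c "
from h import *
f=np.load('pics/w2.npz');s=dict(tcp_rot=f['r'],eef_pos=f['p'])
p=px('wrist',s,[(281,180),(369,180),(325,136),(325,224)],.007);print(p.round(0)[:,:2],p[:2].mean(0),p[2:].mean(0))
print(row(617,131,29,33))"
```

```text
[[574. 102.]
 [663. 161.]
 [589. 175.]
 [649.  84.]] [618.24910581 131.2846262    7.        ] [619.31819251 129.71681144   7.        ]
[2.2, 2.1, 190.6, -0.002, -0.0, 0.006]
```

>>> play_rows:
  targets:
    - [2.2,2.1,40,0,0,0.006]
    - [2.2,2.1,80,0,0,0.006]
    - [2.2,2.1,115,0,0,0.006]
    - [2.2,2.1,145,0,0,0.006]
    - [2.2,2.1,165,0,0,0.006]
    - [2.2,2.1,180,0,0,0.006]
    - [2.2,2.1,190,0,0,0.006]
    - [2.2,2.1,190,0,0,0.006]
    - [2.2,2.1,190,0,0,0.006]

```text
time_s: 7.97
eef_pos: [0.6177, 0.132, 0.031]
tcp_rot: [-1.497, -2.762, 0.0]
force: [0.1, -0.9, 0.6]
width: 0.852
grip_force: 0.0
```

>>> play_rows:
  targets:
    - [0,0,0,0,0,0]
    - [0,0,0,0,0,0]
    - [0,0,0,0,0,0]
    - [0,0,0,0,0,0]
    - [0,0,0,0,0,0]
    - [0,0,0,0,0,0]
    - [0,0,0,0,0,0]
    - [0,0,0,0,0,0]
    - [0,0,0,0,0,0]
  fingers: 32
  squeeze: 15

```text
time_s: 8.72
eef_pos: [0.6174, 0.1332, 0.0313]
tcp_rot: [1.495, 2.763, -0.0]
force: [-1.6, -0.5, 2.3]
width: 0.445
grip_force: 15.0
```

```bash
python3 -c "
from h import *
st();print(row(617,131,150,33),row(449.5,-156,150,-24))"
```

```text
t 8.72 pos [617.4 133.2  31.3] yaw 33.2 w 41.8 grip 15.0 F [-1.6 -0.5  2.3]
[-1.6, -1.5, -118.7, 0.0, 0.0, 0.003] [-150.1, -298.8, -118.7, 0.0, 0.0, 0.998]
```

>>> play_rows:
  targets:
    - [0,0,-12,0,0,0]
    - [0,0,-40,0,0,0]
    - [0,0,-75,0,0,0]
    - [0,0,-110,0,0,0]
    - [-10,-20,-118,0,0,0.06]
    - [-25,-50,-118,0,0,0.16]
    - [-41,-82,-118,0,0,0.27]
    - [-57,-114,-118,0,0,0.38]
    - [-73,-146,-118,0,0,0.49]
    - [-89,-178,-118,0,0,0.6]
    - [-105,-210,-118,0,0,0.71]
    - [-121,-242,-118,0,0,0.82]

```text
time_s: 9.72
eef_pos: [0.4799, -0.1016, 0.1492]
tcp_rot: [2.477, 1.932, 0.0]
force: [0.2, -1.2, -2.2]
width: 0.445
grip_force: 15.0
```

```bash
python3 -c "
from h import *
st();print(row(449.5,-156,100,-24))"
```

```text
t 9.72 pos [ 479.9 -101.6  149.2] yaw -14.1 w 41.8 grip 15.0 F [ 0.2 -1.2 -2.2]
[-60.2, -16.2, 49.2, 0.0, -0.0, 0.173]
```

>>> play_rows:
  targets:
    - [-25,-7,0,0,0,0.08]
    - [-45,-12,10,0,0,0.14]
    - [-56,-15,35,0,0,0.17]
    - [-61,-17,60,0,0,0.173]
    - [-61,-17,80,0,0,0.173]
    - [-61,-17,90,0,0,0.173]
    - [-61,-17,90,0,0,0.173]
    - [-61,-17,90,0,0,0.173]

```text
time_s: 10.38
eef_pos: [0.4502, -0.1555, 0.0592]
tcp_rot: [-2.63, -1.718, -0.0]
force: [-0.2, -0.2, -2.1]
width: 0.44
grip_force: 15.0
```

```bash
python3 -c "
from h import *
st();print(row(449.5,-156,32,-24))
s,rgb,d=snap('wrist');P=cloud('wrist',s,d);save('w3.png',rgb[100:300,180:500].repeat(2,0).repeat(2,1));np.savez('pics/w3.npz',rgb=rgb,d=d,P=P,r=s['tcp_rot'],p=s['eef_pos'])
"
```

```text
t 10.38 pos [ 450.2 -155.5   59.2] yaw -23.7 w 41.4 grip 15.0 F [-0.2 -0.2 -2.1]
[-0.7, -0.4, 27.2, -0.0, -0.0, 0.005]
```

View pics/w3.png

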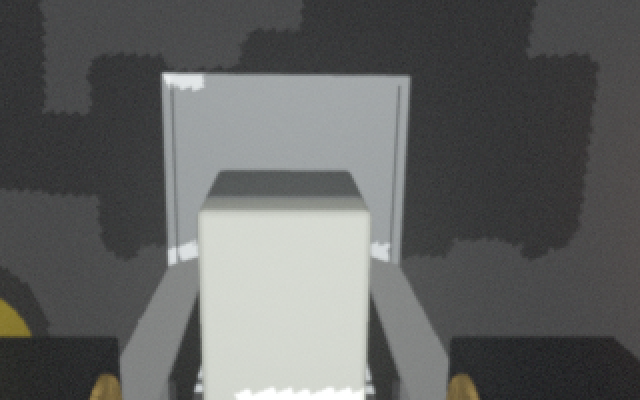

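The crop shows the tray's far rim edge running from (162,73) to (409,75), and the case's far top edge from (200,210) to (369,210). I'll compare the two in world coordinates.

```bash
python3 -c "
from h import *
f=np.load('pics/w3.npz');s=dict(tcp_rot=f['r'],eef_pos=f['p'])
T=np.array([(261,136.5),(384.5,137.5)]);C=np.array([(280,205),(364.5,205)])
a=px('wrist',s,T,.007)[:,:2];b=px('wrist',s,C,.081)[:,:2]
for q,L in((a,60),(b,35)):
  v=q[1]-q[0];n=np.array([-v[1],v[0]])/np.linalg.norm(v);m=q.mean(0)
  if n@(np.array([449.5,-156])-m)<0:n=-n
  print(np.linalg.norm(v),np.degrees(np.arctan2(v[1],v[0])),m,'centre',m+n*L)
P=f['P'];m=(P[...,2]>.076)&(P[...,2]<.09)&(np.hypot(P[...,0]-.4495,P[...,1]+.156)<.06)
print(m.sum(),np.median(P[m][:,2]),cv2.minAreaRect((P[m][:,:2]*1000).astype(np.float32)))
"
```

```text
83.73246518184241 -24.13642827425853 [ 474.32608038 -100.31095667] centre [ 449.79143528 -155.06541941]
39.905080691587045 -23.672241324995067 [ 462.82234709 -125.51896816] centre [ 448.76970328 -157.57397091]
9125 0.08119005764965093 ((452.22955322265625, -149.06442260742188), (52.51416778564453, 66.1707763671875), 66.62567138671875)
```

>>> play_rows:
  targets:
    - [2,0,8,0,0,0.007]
    - [2,0,16,0,0,0.007]
    - [2,0,22,0,0,0.007]
    - [2,0,25,0,0,0.007]
    - [2,0,27.3,0,0,0.007]
    - [2,0,27.3,0,0,0.007]
    - [2,0,27.3,0,0,0.007]
    - [2,0,27.3,0,0,0.007]

```text
time_s: 11.1
eef_pos: [0.451, -0.154, 0.0317]
tcp_rot: [2.636, 1.708, 0.0]
force: [0.1, -0.1, -2.4]
width: 0.442
grip_force: 15.0
```

>>> play_rows:
  targets:
    - [0,0,0,0,0,0]
    - [0,0,0,0,0,0]
    - [0,0,0,0,0,0]
    - [0,0,0,0,0,0]
    - [0,0,0,0,0,0]
    - [0,0,0,0,0,0]
  fingers: 70

```text
time_s: 11.6
eef_pos: [0.451, -0.154, 0.0318]
tcp_rot: [2.636, 1.708, 0.0]
force: [0.2, 0.4, 0.7]
width: 0.74
grip_force: 0.0
```

>>> play_rows:
  targets:
    - [0,0,-30,0,0,0]
    - [0,0,-70,0,0,0]
    - [0,0,-110,0,0,0]
    - [0,0,-150,0,0,0]
    - [0,0,-180,0,0,0]
    - [0,0,-188,0,0,0]
    - [0,0,-188,0,0,0]

```text
time_s: 12.18
eef_pos: [0.4523, -0.1546, 0.223]
tcp_rot: [2.632, 1.705, 0.006]
force: [-0.4, 0.3, -0.4]
width: 0.745
grip_force: 0.0
```

```bash
python3 -c "
from h import *
s,rgb,d=snap('wrist');st();P=cloud('wrist',s,d);save('w4.png',rgb[80:300,180:460].repeat(2,0).repeat(2,1));np.savez('pics/w4.npz',rgb=rgb,d=d,P=P,r=s['tcp_rot'],p=s['eef_pos'])
m=(P[...,2]>.047)&(P[...,2]<.06)&(np.hypot(P[...,0]-.4495,P[...,1]+.156)<.06)
print(m.sum(),cv2.minAreaRect((P[m][:,:2]*1000).astype(np.float32)))
print(row(409.5,198,220,66))"
```

```text
t 12.23 pos [ 451.2 -154.1  220.1] yaw -24.1 w 70.0 grip 0.0 F [-0.2  0.2 -0.4]
2411 ((449.00909423828125, -155.6190643310547), (69.759033203125, 42.03322219848633), 65.9089584350586)
[304.3, -181.9, -0.2, 0.001, 0.001, -1.573]
```

View pics/w4.png

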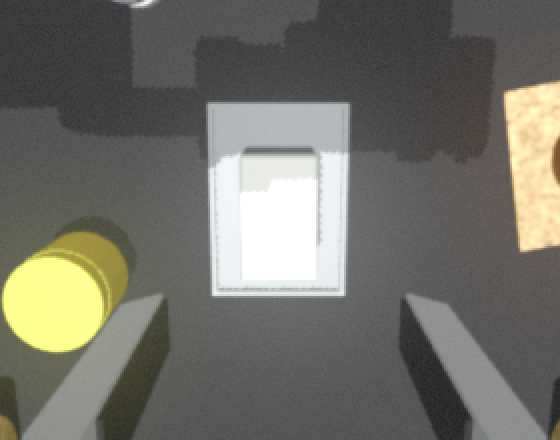

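The case is centred on its tray: case (449,-155.6) at 65.9°, tray (449.7,-155.2) at 66°. Next is the bottle.

```bash
python3 -c "
from h import *
print(row(409.5,198,220,20))"
```

```text
[304.3, -181.9, -0.2, 0.002, 0.001, -0.77]
```

>>> play_rows:
  targets:
    - [304,-182,0,0,0,-0.77]
    - [304,-182,0,0,0,-0.77]
    - [304,-182,0,0,0,-0.77]
    - [304,-182,0,0,0,-0.77]
    - [304,-182,0,0,0,-0.77]
    - [304,-182,0,0,0,-0.77]
    - [304,-182,0,0,0,-0.77]
    - [304,-182,0,0,0,-0.77]
    - [304,-182,0,0,0,-0.77]
    - [304,-182,0,0,0,-0.77]
    - [304,-182,0,0,0,-0.77]
    - [304,-182,0,0,0,-0.77]

```text
time_s: 13.23
eef_pos: [0.4083, 0.197, 0.2175]
tcp_rot: [-1.801, -2.572, 0.006]
force: [-0.2, -0.3, -0.0]
width: 0.747
grip_force: 0.0
```

```bash
python3 -c "
from h import *
s,rgb,d=snap('wrist');st();P=cloud('wrist',s,d);save('w5.png',rgb[80:300,180:460].repeat(2,0).repeat(2,1));np.savez('pics/w5.npz',rgb=rgb,d=d,P=P,r=s['tcp_rot'],p=s['eef_pos'])
m=(P[...,2]>.085)&(P[...,2]<.1)&(np.hypot(P[...,0]-.41,P[...,1]-.198)<.04)
print(m.sum(),cv2.minEnclosingCircle((P[m][:,:2]*1000).astype(np.float32)),P[m][:,2].max())
print(row(410,198,36,20))"
```

```text
t 13.28 pos [408.6 196.7 218.1] yaw 19.9 w 70.2 grip 0.0 F [ 0.5 -0.2  0.3]
541 ((407.3187255859375, 200.9801483154297), 12.860507011413574) 0.09728564274864404
[0.9, 2.3, 182.1, -0.003, 0.001, -0.001]
```

View pics/w5.png

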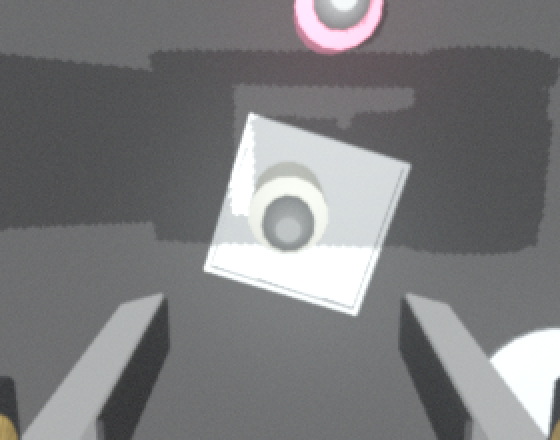

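The white bottle (cap at (288,222) in the crop) stands on the square tray, whose corners are at (251,113), (410,163), (356,315) and (205,271). The pink look-alike at (338,12) is well clear.

```bash
python3 -c "
from h import *
f=np.load('pics/w5.npz');s=dict(tcp_rot=f['r'],eef_pos=f['p'])
quad('wrist',s,np.array([(251,113),(410,163),(356,315),(205,271)])/2+[180,80],.007)
print(row(409,200,37,20))"
```

```text
centre [422.9 191.8] (np.float64(99.1), np.float64(2.9)) (np.float64(101.0), np.float64(92.9))
[3.1, 2.0, 181.1, -0.003, 0.001, -0.001]
```

>>> play_rows:
  targets:
    - [3,2,40,0,0,0]
    - [3,2,75,0,0,0]
    - [3,2,105,0,0,0]
    - [3,2,135,0,0,0]
    - [3,2,155,0,0,0]
    - [3,2,172,0,0,0]
    - [3,2,181,0,0,0]
    - [3,2,181,0,0,0]
    - [3,2,181,0,0,0]

```text
time_s: 14.03
eef_pos: [0.4101, 0.2006, 0.0388]
tcp_rot: [-1.804, -2.572, 0.0]
force: [0.7, 0.5, -0.2]
width: 0.746
grip_force: 0.0
```

>>> play_rows:
  targets:
    - [0,0,0,0,0,0]
    - [0,0,0,0,0,0]
    - [0,0,0,0,0,0]
    - [0,0,0,0,0,0]
    - [0,0,0,0,0,0]
    - [0,0,0,0,0,0]
    - [0,0,0,0,0,0]
  fingers: 32
  squeeze: 15

```text
time_s: 14.62
eef_pos: [0.41, 0.2016, 0.0393]
tcp_rot: [1.802, 2.573, 0.001]
force: [-1.4, -0.1, 4.6]
width: 0.443
grip_force: 15.0
```

```bash
python3 -c "
from h import *
st();print(row(618.5,130.5,100,20))"
```

```text
t 14.62 pos [410.  201.6  39.3] yaw 20.0 w 41.7 grip 15.0 F [-1.4 -0.1  4.6]
[-138.1, 171.6, -60.5, 0.001, -0.0, 0.0]
```

>>> play_rows:
  targets:
    - [0,0,-10,0,0,0]
    - [0,0,-30,0,0,0]
    - [0,0,-50,0,0,0]
    - [-14,17,-60,0,0,0]
    - [-35,43,-60,0,0,0]
    - [-58,72,-60,0,0,0]
    - [-81,101,-60,0,0,0]
    - [-104,130,-60,0,0,0]
    - [-124,154,-55,0,0,0]
    - [-135,168,-45,0,0,0]
    - [-138,171.6,-32,0,0,0]
    - [-138,171.6,-25,0,0,0]

```text
time_s: 15.62
eef_pos: [0.618, 0.1297, 0.0612]
tcp_rot: [-1.802, -2.57, 0.003]
force: [0.1, 0.6, -0.9]
width: 0.44
grip_force: 15.0
```

>>> play_rows:
  targets:
    - [0,0,0,0,0,0]
    - [0,0,0,0,0,0]

```text
time_s: 15.78
eef_pos: [0.6163, 0.1311, 0.0626]
tcp_rot: [-1.799, -2.572, 0.003]
force: [0.3, -1.1, -1.0]
width: 0.438
grip_force: 15.0
```

```bash
python3 -c "
from h import *
s,rgb,d=snap('wrist');st();P=cloud('wrist',s,d);save('w6.png',rgb[100:340,180:460].repeat(2,0).repeat(2,1));np.savez('pics/w6.npz',rgb=rgb,d=d,P=P,r=s['tcp_rot'],p=s['eef_pos'])
m=(P[...,2]>.1)&(P[...,2]<.13)&(np.hypot(P[...,0]-.6185,P[...,1]-.1305)<.03)
print(m.sum(),cv2.minEnclosingCircle((P[m][:,:2]*1000).astype(np.float32)),P[m][:,2].max())
print(row(618.5,130.5,40,20))"
```

```text
t 15.83 pos [617.  131.2  63.7] yaw 20.1 w 41.5 grip 15.0 F [-0.7  0.4 -0.4]
4014 ((616.7277221679688, 135.48240661621094), 28.560556411743164) 0.12990429008960802
[-1.2, 1.2, 23.7, -0.001, -0.001, 0.001]
```

View pics/w6.png

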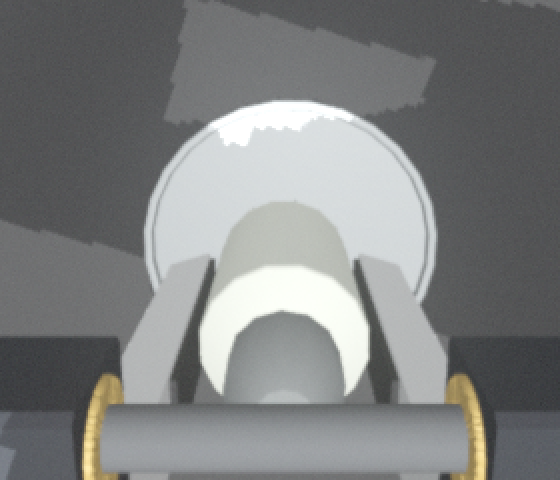

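The bottle hangs upright over the round tray, with the tray rim spanning u 145–436 in the crop and the bottle at about 286. I'll lower it with the small correction.

>>> play_rows:
  targets:
    - [-1,1.2,8,0,0,0]
    - [-1,1.2,15,0,0,0]
    - [-1,1.2,20,0,0,0]
    - [-1,1.2,23,0,0,0]
    - [-1,1.2,24,0,0,0]
    - [-1,1.2,24,0,0,0]
    - [-1,1.2,24,0,0,0]
    - [-1,1.2,24,0,0,0]

```text
time_s: 16.5
eef_pos: [0.6199, 0.1299, 0.0398]
tcp_rot: [1.802, 2.573, 0.0]
force: [1.6, -0.1, -1.8]
width: 0.442
grip_force: 15.0
```

>>> play_rows:
  targets:
    - [0,0,0,0,0,0]
    - [0,0,0,0,0,0]
    - [0,0,0,0,0,0]
    - [0,0,0,0,0,0]
    - [0,0,0,0,0,0]
    - [0,0,0,0,0,0]
  fingers: 70

```text
time_s: 17.0
eef_pos: [0.6198, 0.13, 0.0398]
tcp_rot: [1.802, 2.573, 0.0]
force: [-0.7, 0.5, 0.6]
width: 0.745
grip_force: 0.0
```

>>> play_rows:
  targets:
    - [0,0,-20,0,0,0]
    - [0,0,-50,0,0,0]
    - [0,0,-90,0,0,0]
    - [0,0,-130,0,0,0]
    - [0,0,-165,0,0,0]
    - [0,0,-180,0,0,0]
    - [0,0,-180,0,0,0]
    - [0,0,-180,0,0,0]

```text
time_s: 17.67
eef_pos: [0.6201, 0.1299, 0.2205]
tcp_rot: [1.801, 2.572, 0.002]
force: [0.5, 0.6, 0.2]
width: 0.745
grip_force: 0.0
```

```bash
python3 -c "
from h import *
s,rgb,d=snap('wrist');st();P=cloud('wrist',s,d);save('w7.png',rgb[80:300,180:460].repeat(2,0).repeat(2,1));np.savez('pics/w7.npz',rgb=rgb,d=d,P=P,r=s['tcp_rot'],p=s['eef_pos'])
m=(P[...,2]>.085)&(P[...,2]<.1)&(np.hypot(P[...,0]-.6185,P[...,1]-.1305)<.04)
print(m.sum(),cv2.minEnclosingCircle((P[m][:,:2]*1000).astype(np.float32)),P[m][:,2].max())
print(row(638,-210,220,-20))"
```

```text
t 17.72 pos [619.2 129.9 218.2] yaw 20.0 w 70.1 grip 0.0 F [-0.1  0.1 -0.9]
535 ((619.135498046875, 129.671875), 13.03219223022461) 0.09700164446394333
[-325.8, -98.6, -1.8, -0.002, 0.0, 0.698]
```

View pics/w7.png

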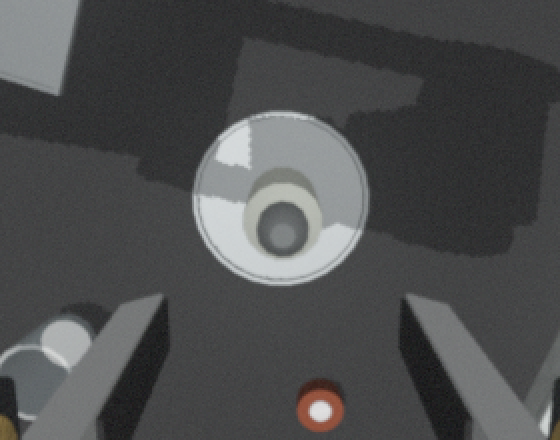

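The bottle stands centred on the round tray (cap at (283,235), rim centre about (281,198) in the crop; the offset is due to parallax). Now back to the jar.

>>> play_rows:
  targets:
    - [-326,-98.5,0,0,0,0.698]
    - [-326,-98.5,0,0,0,0.698]
    - [-326,-98.5,0,0,0,0.698]
    - [-326,-98.5,0,0,0,0.698]
    - [-326,-98.5,0,0,0,0.698]
    - [-326,-98.5,0,0,0,0.698]
    - [-326,-98.5,0,0,0,0.698]
    - [-326,-98.5,0,0,0,0.698]
    - [-326,-98.5,0,0,0,0.698]
    - [-326,-98.5,0,0,0,0.698]
    - [-326,-98.5,0,0,0,0.698]
    - [-326,-98.5,0,0,0,0.698]
  fingers: 84

```text
time_s: 18.72
eef_pos: [0.6384, -0.2082, 0.2181]
tcp_rot: [-2.569, -1.803, 0.001]
force: [0.3, -0.5, -0.3]
width: 0.889
grip_force: 0.0
```

```bash
python3 -c "
from h import *
st();print(row(638,-210,32,-20))"
```

```text
t 18.72 pos [ 638.4 -208.2  218.1] yaw -19.9 w 83.5 grip 0.0 F [ 0.3 -0.5 -0.3]
[-2.0, 0.8, 186.1, -0.003, -0.001, 0.002]
```

>>> play_rows:
  targets:
    - [-2,0.5,40,0,0,0]
    - [-2,0.5,80,0,0,0]
    - [-2,0.5,115,0,0,0]
    - [-2,0.5,145,0,0,0]
    - [-2,0.5,165,0,0,0]
    - [-2,0.5,178,0,0,0]
    - [-2,0.5,186,0,0,0]
    - [-2,0.5,186,0,0,0]
    - [-2,0.5,186,0,0,0]

```text
time_s: 19.47
eef_pos: [0.6393, -0.2116, 0.0349]
tcp_rot: [2.571, 1.803, 0.002]
force: [-0.2, -1.0, 0.6]
width: 0.892
grip_force: 0.0
```

>>> play_rows:
  targets:
    - [0,0,0,0,0,0]
    - [0,0,0,0,0,0]
    - [0,0,0,0,0,0]
    - [0,0,0,0,0,0]
    - [0,0,0,0,0,0]
    - [0,0,0,0,0,0]
    - [0,0,0,0,0,0]
  fingers: 45
  squeeze: 15

```text
time_s: 20.05
eef_pos: [0.6388, -0.2124, 0.0345]
tcp_rot: [2.573, 1.801, 0.001]
force: [-0.7, 0.6, 3.6]
width: 0.595
grip_force: 15.0
```

```bash
python3 -c "
from h import *
st();print(row(423,192,150,20))"
```

```text
t 20.05 pos [ 638.8 -212.4   34.5] yaw -20.0 w 55.9 grip 15.0 F [-0.7  0.6  3.6]
[306.2, -341.0, -115.9, 0.001, 0.0, -0.698]
```

>>> play_rows:
  targets:
    - [0,0,-12,0,0,0]
    - [0,0,-40,0,0,0]
    - [0,0,-75,0,0,0]
    - [0,0,-108,0,0,0]
    - [15,-17,-116,0,0,-0.03]
    - [37,-41,-116,0,0,-0.08]
    - [60,-67,-116,0,0,-0.14]
    - [84,-94,-116,0,0,-0.2]
    - [108,-121,-116,0,0,-0.26]
    - [132,-147,-116,0,0,-0.32]
    - [156,-174,-116,0,0,-0.38]
    - [180,-200,-116,0,0,-0.44]

```text
time_s: 21.05
eef_pos: [0.5107, 0.0268, 0.1499]
tcp_rot: [-2.115, -2.323, -0.0]
force: [0.5, 0.8, -1.2]
width: 0.591
grip_force: 15.0
```

```bash
python3 -c "
from h import *
st();print(row(423,192,150,20))"
```

```text
t 21.05 pos [510.7  26.8 149.9] yaw 5.4 w 55.5 grip 15.0 F [ 0.5  0.8 -1.2]
[172.7, -71.8, -0.0, -0.0, -0.0, -0.255]
```

>>> play_rows:
  targets:
    - [32,-13,0,0,0,-0.05]
    - [64,-26,0,0,0,-0.1]
    - [96,-40,0,0,0,-0.15]
    - [125,-52,0,0,0,-0.2]
    - [150,-62,0,0,0,-0.23]
    - [166,-69,10,0,0,-0.255]
    - [172,-72,35,0,0,-0.255]
    - [172,-72,60,0,0,-0.255]
    - [172,-72,80,0,0,-0.255]
    - [172,-72,90,0,0,-0.255]
    - [172,-72,90,0,0,-0.255]
    - [172,-72,90,0,0,-0.255]

```text
time_s: 22.05
eef_pos: [0.4248, 0.19, 0.06]
tcp_rot: [-1.806, -2.57, 0.0]
force: [-0.3, 0.5, -0.6]
width: 0.592
grip_force: 15.0
```

```bash
python3 -c "
from h import *
st();print(row(423,192,35,20))"
```

```text
t 22.05 pos [424.8 190.   60. ] yaw 19.8 w 55.6 grip 15.0 F [-0.3  0.5 -0.6]
[2.5, -1.0, 25.0, -0.0, -0.0, -0.003]
```

>>> play_rows:
  targets:
    - [0.8,-1,8,0,0,0]
    - [0.8,-1,15,0,0,0]
    - [0.8,-1,20,0,0,0]
    - [0.8,-1,24,0,0,0]
    - [0.8,-1,25.5,0,0,0]
    - [0.8,-1,25.5,0,0,0]
    - [0.8,-1,25.5,0,0,0]
    - [0.8,-1,25.5,0,0,0]

```text
time_s: 22.72
eef_pos: [0.4236, 0.1905, 0.0344]
tcp_rot: [1.806, 2.571, 0.0]
force: [-0.9, 0.0, 1.0]
width: 0.592
grip_force: 15.0
```

>>> play_rows:
  targets:
    - [0,0,0,0,0,0]
    - [0,0,0,0,0,0]
    - [0,0,0,0,0,0]
    - [0,0,0,0,0,0]
    - [0,0,0,0,0,0]
    - [0,0,0,0,0,0]
  fingers: 80

```text
time_s: 23.22
eef_pos: [0.4236, 0.1906, 0.0342]
tcp_rot: [1.806, 2.571, 0.0]
force: [-0.0, -0.4, 0.6]
width: 0.848
grip_force: 0.0
```

>>> play_rows:
  targets:
    - [0,0,-30,0,0,0]
    - [0,0,-70,0,0,0]
    - [0,0,-110,0,0,0]
    - [0,0,-150,0,0,0]
    - [0,0,-180,0,0,0]
    - [0,0,-186,0,0,0]
    - [0,0,-186,0,0,0]
    - [0,0,-186,0,0,0]

```text
time_s: 23.88
eef_pos: [0.4232, 0.1904, 0.2192]
tcp_rot: [-1.805, -2.57, 0.001]
force: [0.1, -0.0, 0.1]
width: 0.851
grip_force: 0.0
```

```bash
python3 -c "
from h import *
s,rgb,d=snap('wrist');st();P=cloud('wrist',s,d)
m=(P[...,2]>.055)&(P[...,2]<.07)&(np.hypot(P[...,0]-.423,P[...,1]-.192)<.05)
print(m.sum(),cv2.minEnclosingCircle((P[m][:,:2]*1000).astype(np.float32)),P[m][:,2].max())
s2,a,d2=snap('scene');save('scene1.png',a);np.savez('pics/scene0.npz',rgb=a,d=d2)
s2,a,d2=snap('side');np.savez('pics/side0.npz',rgb=a,d=d2)
"; sed -i 's/(.447,-.168),.05,.056,.07/(.423,.192),.05,.056,.07/; s/(.41,.195),.03,.082,.1,/(.618,.13),.03,.082,.1,/; s/("case",(.615,.128)/("case",(.449,-.156)/' fit.py; python3 fit.py | grep -v both | egrep 'jar|cap|case|loupe|spec|beaker'
```

```text
t 23.93 pos [422.6 190.2 218. ] yaw 19.8 w 79.6 grip 0.0 F [-0.7 -1.3 -0.9]
2139 ((421.6394348144531, 193.33731079101562), 27.57444190979004) 0.06373417355018185
  jar 234 c=(422,194) r=29 z=0.060
  cap 103 c=(620,128) r=13 z=0.090
  case 493 c=(449,-156) wh=(70,45) ang=65.6
  loupe 143 c=(430,-3) r=19 z=0.036
  spec 172 c=(690,10) r=17 z=0.016
  beaker 204 c=(520,-7) r=25 z=0.057
  jar 260 c=(424,193) r=28 z=0.061
  cap 76 c=(619,127) r=13 z=0.089
  case 740 c=(451,-156) wh=(72,42) ang=65.8
  loupe 199 c=(432,-4) r=19 z=0.036
  spec 90 c=(691,9) r=17 z=0.016
  beaker 223 c=(520,-7) r=25 z=0.056
  jar 494 c=(423,193) r=29 z=0.061
  cap 179 c=(620,128) r=14 z=0.089
  case 1233 c=(450,-155) wh=(72,45) ang=65.8
  loupe 342 c=(431,-3) r=20 z=0.036
  spec 262 c=(690,10) r=17 z=0.016
  beaker 427 c=(520,-7) r=25 z=0.056
```

View pics/scene1.png

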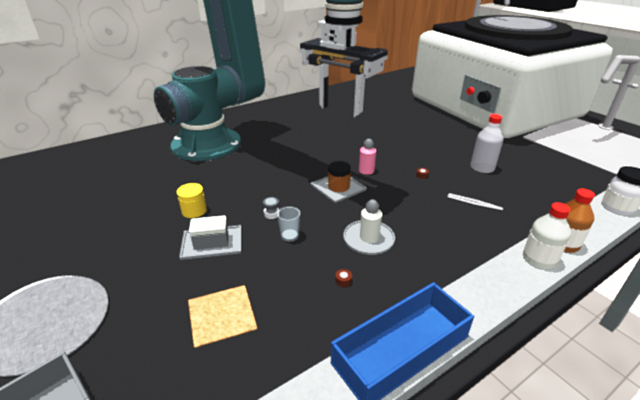

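The scene picture shows the jar at (339,178) on the square tray, the bottle at (371,224) on the round tray and the case at (210,234) along the oblong tray. All three are upright and within about 2 mm of centre. The beaker, loupe and specimen have not moved.

```bash
python3 -c "
from plant import workorder
print(workorder.hand_in())"
```

```text
the job is handed in; nothing more can be done
None
```

The job is handed in: the bottle is on the round tray, the jar on the square tray and the case lengthwise on the oblong tray, all upright and within about 2–3 mm of centre, with the beaker, loupe and specimen unmoved and about 24 s used.

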